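# Lift the hot garlic with the tongs

## Robot

A 6-joint arm with a two-finger parallel gripper is mounted at the origin on a cart in front of the work surface, level with it; the furniture and walls round the work are solid. World frame = base frame: x ahead of the robot, y to its left, z up, the work surface at z = 0. Lengths are in m, angles in rad, forces in N, time in s.
With the tool pointing down it reaches from about 0.375 to 0.925 m from the base axis. Payload 5.7 kg.
Tool frame: the origin (TCP) lies midway between the tips of the shut fingers; the grasp point (between the pads) lies 19 mm behind it; z points along the fingers, y is the line along which they close (so a half turn about z gives the same grasp; the last joint's range is limited). The gripper opens to 88 mm and grips with 3 to 60 N. Pads are 20 mm wide; open, the fingers measure 115 mm over their backs; the gripper's body (75 mm by 178 mm) begins 61 mm behind the grasp point.
Start: joints at [-1.341, 0.359, 1.51, -0, 1.272, -0.115], TCP at [0.203, -0.565, 0.196] pointing down, gripper open.
Joint ranges: [-2.97, 2.97], [-1.01, 2.36], [0.21, 2.38], [-0.96, 4.11], [0.2, 2.71], [-2.98, 2.98]. Speed limits (rad/s): [2.39, 2.39, 3.14, 3.14, 3.14, 3.14].

## Interface

Orientations are given as a rotation vector (axis times angle).
In Python, from plant import ctrl, vision, trace gives the robot as it stands. The module is installed in compiled form; this text tells all that it offers.
- The arm moves only by the tool servo_tool, never from a script. Its argument "moves" is a list of rows, each an object of numbers: "x", "y", "z": the shift along the tool's x, y, z in units of 150 mm (1.0 is 150 mm); "wx", "wy", "wz": the turn, a rotation vector about the tool's x, y, z in units of pi rad (1.0 is pi rad). A call has exactly 8 rows; each row is the pose to reach, as a shift and turn from the pose commanded when the call began, along the tool's axes at that moment, turning the shorter way round; what a row does not reach only later rows make up. A row lasts 1/10 s, in which the tool goes at most 50 mm and 8.59 degrees, less where a joint would pass 70% of its speed; a pose out of reach is approached as far as the arm can. A call with a number of a shift or a turn outside -1 to 1 is refused whole. A call with a gripper value outside its range is refused whole. "claw" is the closure in counts, from 0 (fully open) to 255 (shut), set as the call begins (left out, the last holds). The fingers move at their own pace and stop on an object; the grip force is fixed at half the most. Time passes only in rows, so rows that repeat a pose let the fingers close, or fill a call up. It gives the time, the measured TCP pose, the force, the opening and the grip force at its end, in the units of the state.
- ctrl.get_obs(): the state, without advancing time (a new reading comes with each control period).
- vision.capture(name): name is "side" or "top"; returns a dict with "img" (420x560x3 uint8, red, green, blue), "vfov" (degrees; the focal length in pixels is half the picture's height over the tangent of half this angle, whatever the lens; pixels are square), "cx", "cy" (the principal point, pixels), "view" (4x4, takes a point from world to camera coordinates). Camera axes: x right, y down, z forward; pixel columns grow to the right and rows downward; lengths in m; the calibration is good to about 2 mm. A picture is of the moment at which its call begins. There is no depth.
- ctrl.job_done(): hands the job in; it is judged then, once.
Trained networks look in the newest picture that a camera, given by its name, has taken for a name from the list of things; names that differ only in an ending like _2 or _b are one class to them, and where a whole thing is asked for, a point or a joint stands for the part that bears it (a point fixed in the world has none). Each returns a list of dicts, best first, with "score" (0 to 1); they miss things now and then, are a little off and sometimes report something else, mostly with a low value. They report only what shows in the picture. A call takes as long as a camera call. They do not tell look-alikes from the thing itself.
- trace(thing, camera): "mask" (420x560 bool, what is visible of it) and "point" ([column, row] in pixels, amid what is visible of it).
The state is a dict: "t": time; "q": joint angles; "joint_vel": joint speeds; "tau": joint torques, N m; "position": TCP position; "tool_rot": TCP orientation; "wrist_force": force on the tool from outside, world axes, zero at the start; "wrist_torque": the same for the moment, N m; "finger_gap": finger opening in m; "grip_force": force on a finger pad.
Only numpy, scipy, OpenCV 4.12 (cv2) and the standard library are available. Lean on these libraries where they do the work, as an engineer would, in place of code of your own. Each camera call takes 0.05 s, during which the arm holds its last target. There are 200 camera calls.

## Task

The roasted garlic bulb on the chopping board is too hot to touch: pick up the kitchen tongs, close their jaws on the bulb where it lies and lift it about 10 cm clear of the board. Finish while still holding it up, squeezed in the tongs, with the tongs in the gripper and the bulb never touched by the gripper itself. Leave the lemon, the salt pot and the mug where they are.

Things in the scene. Friction and masses are not known exactly. Their poses are not given: they have to be found in the camera images.
- tongs_grip (a point): Steel spring tongs lying flat, 255 mm long, 26 mm high, 0.125 kg. Point midway between their two black rubber grips, 13 mm above the underside; x to the jaws, y to the left arm, z up. Grips: upright flat pads 60 mm long, 26 mm high, centred here, 57 mm over their outer faces at rest (61 at the front end), 42 when the jaws hold the bulb. Hinge 105 mm behind, jaw middles 105 mm ahead, tips 128 mm
- tongs_jaw_left (a point): middle of the inner face of the left (+y) jaw of the tongs, a slightly cupped steel plate 40 mm long and 26 mm high, centred 13 mm above their underside. This and the grip point are fixed to the left arm, which turns inward about 0.07 rad as the tongs close on the bulb
- tongs_jaw_right (a point): middle of the inner face of the right (-y) jaw, the same shape
- tongs_arm (a joint): hinge of the tongs: 0 at rest (jaw faces 79 mm apart), 0.14 at 50 mm apart, stop at 0.24 (29 mm apart). A spring keeps them open: squeezing the grips starts to close them at about 4 N and takes 6 N at the bulb's width; about half of any further grip force reaches the jaws. Let go, they open
- garlic_center (a point): centre of the garlic bulb, whitish, round, 48 x 50 mm across and 51 mm high with a pointed top, widest about 20 mm above its base, 0.05 kg, standing loose on the board: the point is 25 mm above its base
- prep_board: light wooden chopping board 190 x 280 x 22 mm, fixed to the worktop; origin at the centre of its underside, x along the 190 mm side, z up; its top is 22 mm above the worktop
- lemon_center (a point): centre of a loose lemon 83 x 58 x 58 mm lying on the board about 150 mm from the garlic, to be left alone
- salt_tagine: cone-shaped white salt pot with red bands, 68 mm across and 72 mm high, on the worktop; origin at the centre of its underside; to be left alone
- mug: plain whitish mug 59 mm across, 83 mm over its handle, 55 mm high, standing on the worktop; origin at the centre of its underside, handle on its -y side; to be left alone
Mind the look-alikes: they are no part of the job. What is shaped like the part that bears garlic_center but blue, pink or turquoise is not meant.

How it is judged:
On the way, in this order (a step that is already met when the one before it is completed fails the run):
1. the tongs are in the gripper and off the worktop (contact force between the fingers and tongs above 1 N and height (world z) of tongs_grip above 0.022 m), for 0.1 s.
2. the jaws are closed on the bulb where it stands on the board (contact force between tongs_arm and garlic above 0.3 N and distance between garlic_center and tongs_jaw_left below 0.045 m and distance between garlic_center and tongs_jaw_right below 0.045 m and height (world z) of garlic_center below 0.07 m), for 0.05 s.
At the end, for the whole second after the job is handed in: the gripper holds the tongs (over 1 N) and the tongs' jaws hold the bulb (over 0.3 N, its centre within 45 mm of both jaw faces), the bulb's centre over 0.112 m above the worktop (at least 65 mm higher than it stood), at rest (under 0.05 m/s), not touched by the gripper or arm (contact force between tongs_arm and garlic above 0.3 N and distance between garlic_center and tongs_jaw_left below 0.045 m and distance between garlic_center and tongs_jaw_right below 0.045 m and height (world z) of garlic_center above 0.112 m and contact force between the fingers and tongs above 1 N and contact force between each of the fingers, the arm and garlic below 0.05 N and linear speed of garlic below 0.05 m/s); the arm keeps its last pose, push and grip.
It fails at once if the gripper or arm touches the hot bulb (contact force between any of the fingers, the arm and garlic above 0.3 N).
It fails at once if the lemon, salt pot or mug is moved by more than 30 mm (distance of any of lemon_center, salt_tagine, mug from where it was at the start of the episode above 0.03 m).
It also fails if it takes over 42 s, if anything falls off the work surface, if the arm or the gripper's body presses on something with over 40 N, if the wrist force passes 120 N, or if a joint passes its speed limit or range.

## Working session

There is one attempt and no reset: what is moved stays moved. The work goes in short steps, Python scripts to look and compute and a tool call to move; the robot and the scene stay as the last step left them, time stands still between calls to the robot, and variables do not carry over. Pictures are saved under pics/ and viewed, at most 11 in all, crops included, and the job is handed in when it is done.

Besides the shell and the picture viewer there is one more tool, called after "Call:" as name([rows], argument=value, ...), one row to a line, values as JSON. servo_tool: Moves the arm, as the interface text tells. Its arguments: {"type":"object","properties":{"moves":{"type":"array"},"claw":{"type":"number"}},"required":["moves"]}

```bash
mkdir -p pics; cat > h.py <<'E'
import numpy as np, cv2
from plant import ctrl, vision, trace
def ray(c,p):
    f=c["img"].shape[0]/2/np.tan(np.radians(c["vfov"])/2)
    V=np.array(c["view"]); R=V[:3,:3]; o=-R.T@V[:3,3]
    d=R.T@np.array([(p[0]-c["cx"])/f,(p[1]-c["cy"])/f,1]); return o,d
def onz(c,p,z):
    o,d=ray(c,p); return o+d*(z-o[2])/d[2]
def tri(rs):
    A=0;b=0
    for o,d in rs:
        d=d/np.linalg.norm(d); M=np.eye(3)-np.outer(d,d); A=A+M; b=b+M@o
    return np.linalg.solve(A,b)
def proj(c,P):
    f=c["img"].shape[0]/2/np.tan(np.radians(c["vfov"])/2)
    q=np.array(c["view"])@np.append(P,1); return [c["cx"]+f*q[0]/q[2],c["cy"]+f*q[1]/q[2]]
E
python3 - <<'E'
from h import *
np.set_printoptions(precision=3,suppress=True)
C={}
for n in("top","side"):
    c=C[n]=vision.capture(n); cv2.imwrite(f"pics/{n}0.png",c["img"][:,:,::-1])
    V=np.array(c["view"]); print(n,c["vfov"],c["cx"],c["cy"],-V[:3,:3].T@V[:3,3])
    for t,z in(("tongs_grip",.013),("tongs_arm",.013),("tongs_jaw_left",.013),("garlic_center",.047),("prep_board",.022),("lemon_center",.05),("salt_tagine",.03),("mug",.03)):
        for r in trace(t,n)[:3]: print(t,round(r["score"],2),np.round(r["point"]),r["mask"].sum(),onz(c,r["point"],z))
o=ctrl.get_obs();print(o["t"],o["position"],o["tool_rot"])
E
```

```text
top 50.71990167664593 282.92323892208935 211.0637955527268 [ 0.493 -0.105  1.184]
tongs_grip 0.71 [173. 238.] 497 [0.526 0.179 0.013]
tongs_arm 0.53 [176. 234.] 212 [0.537 0.17  0.013]
tongs_jaw_left 0.66 [154. 238.] 548 [0.524 0.229 0.013]
garlic_center 0.71 [242. 204.] 231 [ 0.615 -0.002  0.047]
garlic_center 0.66 [292. 215.] 250 [ 0.59  -0.132  0.047]
garlic_center 0.65 [234. 257.] 254 [0.48  0.013 0.047]
prep_board 0.63 [319. 215.] 6789 [ 0.593 -0.204  0.022]
lemon_center 0.74 [356. 206.] 536 [ 0.618 -0.297  0.05 ]
salt_tagine 0.68 [404. 251.] 531 [ 0.503 -0.427  0.03 ]
mug 0.71 [197. 138.] 480 [0.791 0.122 0.03 ]
side 47.724660347479706 279.9621210359979 208.74837031541844 [ 0.162 -1.297  0.786]
tongs_grip 0.7 [231. 194.] 646 [0.524 0.186 0.013]
tongs_arm 0.76 [232. 194.] 417 [0.526 0.184 0.013]
tongs_arm 0.46 [230. 193.] 683 [0.525 0.198 0.013]
tongs_jaw_left 0.57 [229. 191.] 543 [0.523 0.212 0.013]
garlic_center 0.69 [278. 226.] 158 [ 0.586 -0.135  0.047]
garlic_center 0.52 [273. 210.] 156 [ 0.605 -0.035  0.047]
garlic_center 0.43 [231. 217.] 143 [ 0.466 -0.033  0.047]
prep_board 0.67 [292. 251.] 3234 [ 0.587 -0.242  0.022]
prep_board 0.55 [229. 191.] 625 [0.521 0.197 0.022]
lemon_center 0.85 [309. 252.] 469 [ 0.615 -0.303  0.05 ]
salt_tagine 0.57 [286. 297.] 601 [ 0.495 -0.437  0.03 ]
mug 0.66 [303. 185.] 215 [0.779 0.125 0.03 ]
0.9 [ 0.203 -0.565  0.196] [-3.095 -0.539  0.   ]
```

```bash
python3 -c "
import cv2
a=cv2.imread('pics/top0.png')[110:310,110:440]; cv2.imwrite('pics/top0c.png',cv2.resize(a,(792,480),interpolation=cv2.INTER_CUBIC))
a=cv2.imread('pics/side0.png')[150:330,170:400]; cv2.imwrite('pics/side0c.png',cv2.resize(a,(760,595),interpolation=cv2.INTER_CUBIC))"
```

```text
(no output)
```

View pics/top0c.png

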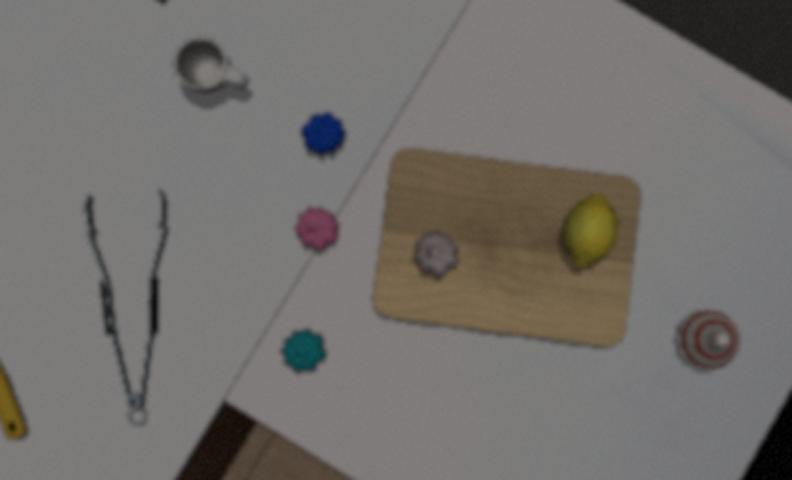

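View pics/side0c.png

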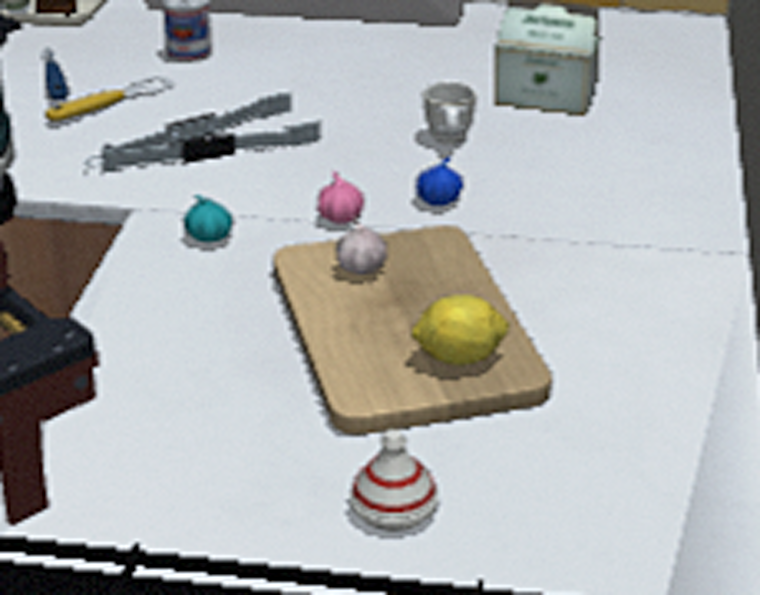

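The real bulb is the whitish one on the board at top-crop (436,254), seen on both cameras near (0.588,-0.133). The pink, blue and teal ones are look-alikes. The tongs lie left with the hinge at crop (137,412) and jaws pointing up (+x), tips at about (90,198) and (163,192). Next I'll measure them more finely.

```bash
python3 - <<'E'
from h import *
ims=[]
for n,(r0,r1,c0,c1),s in(("top",(185,290,135,190),5.7),("side",(175,205,190,275),5.7)):
    a=cv2.imread(f"pics/{n}0.png")[r0:r1,c0:c1]; a=cv2.convertScaleAbs(cv2.resize(a,None,fx=s,fy=s,interpolation=cv2.INTER_CUBIC),alpha=1.5); print(a.shape); ims.append(a)
h=max(i.shape[0] for i in ims)
cv2.imwrite("pics/t2.png",np.hstack([np.pad(i,((0,h-i.shape[0]),(0,0),(0,0))) for i in ims]))
E
```

```text
(598, 314, 3)
(171, 484, 3)
```

View pics/t2.png

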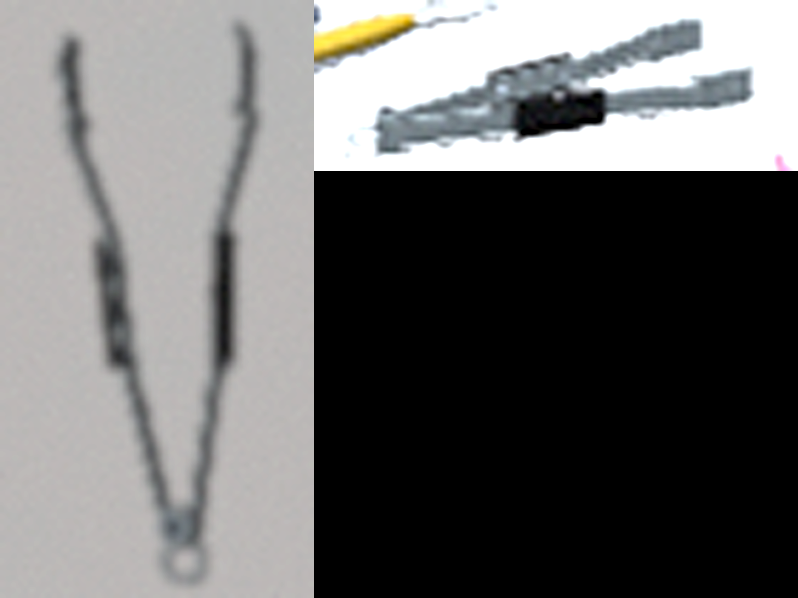

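The tongs lie flat. In the top crop the hinge is at (182,522), grip centres at (112,302) and (224,298), and tips at (68,38) and (243,25).

```bash
cat > mv.py <<'E'
from h import *
from scipy.spatial.transform import Rotation as R
np.set_printoptions(precision=4,suppress=True)
def rel(P,yaw):
    "units to move to TCP position P, pointing down with tool y along yaw+90 (tongs y)"
    o=ctrl.get_obs(); R0=R.from_rotvec(o["tool_rot"]); 
    c,s=np.cos(yaw),np.sin(yaw)
    for sg in(1,-1):
        x=np.array([c,s,0])*sg; z=np.array([0,0,-1]); y=np.cross(z,x)
        w=(R0.inv()*R.from_matrix(np.c_[x,y,z])).as_rotvec()/np.pi
        print("sgn",sg,"shift",R0.inv().apply(np.array(P)-o["position"])/.15,"turn",w)
    print("t",o["t"],"pos",o["position"],"gap",o["finger_gap"],"F",o["wrist_force"],o["grip_force"],"q",o["q"])
E
python3 - <<'E'
from mv import *
c=vision.capture("top")
f=lambda p:onz(c,(p[0]/5.7+135-.4,p[1]/5.7+185-.4),.013)
gl,gr,h,tl,tr=map(f,[(112,302),(224,298),(182,522),(68,38),(243,25)])
g=(gl+gr)/2;t=(tl+tr)/2
print("grips",gl,gr,"w",np.linalg.norm(gl-gr),"mid",g,"hinge",h,np.linalg.norm(g-h),"tips",t,np.linalg.norm(t-g))
d=t-h; yaw=np.arctan2(d[1],d[0]);d/=np.linalg.norm(d); print("yaw",yaw, "from hinge+105", h+.105*d,"tips-128",t-.128*d)
s=vision.capture("side")
print("side grip mid pred px", (np.array(proj(s,g))-[190,175])*5.7+[314,0], (np.array(proj(s,gr))-[190,175])*5.7+[314,0])
G=[max(trace("garlic_center","side"),key=lambda r:-abs(r["point"][0]-278)-abs(r["point"][1]-226))]
Gt=max(trace("garlic_center","top"),key=lambda r:-abs(r["point"][0]-292)-abs(r["point"][1]-215))
print("garlic",tri([ray(s,G[0]["point"]),ray(c,Gt["point"])]),G[0]["point"],Gt["point"])
rel([*g[:2],.12],yaw)
E
```

```text
grips [0.5251 0.2283 0.013 ] [0.528  0.1766 0.013 ] w 0.051717553256627725 mid [0.5266 0.2025 0.013 ] hinge [0.425  0.1914 0.013 ] 0.1021254397978603 tips [0.6516 0.2141 0.013 ] 0.1255943060720392
yaw 0.09974591358790931 from hinge+105 [0.5295 0.2018 0.013 ] tips-128 [0.5243 0.2013 0.013 ]
side grip mid pred px [543.5889  97.3387] [556.8222 114.255 ]
garlic [ 0.5847 -0.1317  0.0443] [276.8, 225.9] [291.7, 216.4]
sgn 1 shift [ 3.7601 -4.0833  0.5102] turn [-0.0001 -0.      0.078 ]
sgn -1 shift [ 3.7601 -4.0833  0.5102] turn [ 0.     -0.0001 -0.922 ]
t 1.1 pos [ 0.2028 -0.5646  0.1964] gap 0.08769482525016406 F [-0.5377  0.2216  0.0198] 0.0 q [-1.3411  0.3588  1.5104  0.      1.2725 -0.1151]
```

Call:
servo_tool([
  {"x": 0.12,"y": -0.13},
  {"x": 0.3,"y": -0.33},
  {"x": 0.5,"y": -0.54},
  {"x": 0.7,"y": -0.75},
  {"x": 0.9,"y": -0.98},
  {"x": 0.92,"y": -1.0},
  {"x": 0.92,"y": -1.0},
  {"x": 0.92,"y": -1.0},
], claw=0)

```text
$.moves[0]: bad value
```

Call:
servo_tool([
  {"x": 0.2,"y": -0.22},
  {"x": 0.4,"y": -0.43},
  {"x": 0.6,"y": -0.65},
  {"x": 0.8,"y": -0.87},
  {"x": 0.92,"y": -1.0},
  {"x": 0.92,"y": -1.0},
  {"x": 0.92,"y": -1.0},
  {"x": 0.92,"y": -1.0},
])

```text
$.moves[0]: bad value
```

Call:
servo_tool([
  {"x": 0.2,"y": -0.22},
  {"x": 0.4,"y": -0.43},
  {"x": 0.6,"y": -0.65},
  {"x": 0.8,"y": -0.87},
  {"x": 0.92,"y": -1.0},
  {"x": 0.92,"y": -1.0},
  {"x": 0.92,"y": -1.0},
  {"x": 0.92,"y": -1.0},
])

```text
$.moves[0]: bad value
```

Call:
servo_tool([
  {"x": 0.2,"y": -0.22},
  {"x": 0.4,"y": -0.43},
  {"x": 0.6,"y": -0.65},
  {"x": 0.8,"y": -0.87},
  {"x": 0.92,"y": -1.0},
  {"x": 0.92,"y": -1.0,"wz": 0.04},
  {"x": 0.92,"y": -1.0,"wz": 0.078},
  {"x": 0.92,"y": -1.0,"wz": 0.078},
])

```text
$.moves[0]: bad value
```

```bash
python3 -c "
from mv import *
rel([.527,.202,.05],.10)"
```

```text
sgn 1 shift [ 3.7617 -4.0793  0.9768] turn [-0.0001 -0.      0.0779]
sgn -1 shift [ 3.7617 -4.0793  0.9768] turn [ 0.     -0.0001 -0.9221]
t 1.1 pos [ 0.2028 -0.5646  0.1964] gap 0.08769482525016406 F [-0.5377  0.2216  0.0198] 0.0 q [-1.3411  0.3588  1.5104  0.      1.2725 -0.1151]
```

Each row needs all six numbers.

Call:
servo_tool([
  {"x": 0.12,"y": -0.13,"z": 0,"wx": 0,"wy": 0,"wz": 0},
  {"x": 0.3,"y": -0.33,"z": 0,"wx": 0,"wy": 0,"wz": 0},
  {"x": 0.5,"y": -0.54,"z": 0,"wx": 0,"wy": 0,"wz": 0},
  {"x": 0.7,"y": -0.75,"z": 0,"wx": 0,"wy": 0,"wz": 0},
  {"x": 0.9,"y": -0.98,"z": 0,"wx": 0,"wy": 0,"wz": 0},
  {"x": 0.92,"y": -1.0,"z": 0,"wx": 0,"wy": 0,"wz": 0},
  {"x": 0.92,"y": -1.0,"z": 0,"wx": 0,"wy": 0,"wz": 0},
  {"x": 0.92,"y": -1.0,"z": 0,"wx": 0,"wy": 0,"wz": 0},
], claw=0)

```text
t: 1.9
position: [0.2821, -0.3783, 0.1968]
tool_rot: [3.093, 0.539, 0.0]
wrist_force: [-0.9, -0.9, -0.4]
finger_gap: 0.0878
grip_force: 0.0
```

Call:
servo_tool([
  {"x": 0.2,"y": -0.22,"z": 0,"wx": 0,"wy": 0,"wz": 0},
  {"x": 0.4,"y": -0.43,"z": 0,"wx": 0,"wy": 0,"wz": 0},
  {"x": 0.6,"y": -0.65,"z": 0,"wx": 0,"wy": 0,"wz": 0},
  {"x": 0.8,"y": -0.87,"z": 0,"wx": 0,"wy": 0,"wz": 0},
  {"x": 0.92,"y": -1.0,"z": 0,"wx": 0,"wy": 0,"wz": 0},
  {"x": 0.92,"y": -1.0,"z": 0,"wx": 0,"wy": 0,"wz": 0},
  {"x": 0.92,"y": -1.0,"z": 0,"wx": 0,"wy": 0,"wz": 0},
  {"x": 0.92,"y": -1.0,"z": 0,"wx": 0,"wy": 0,"wz": 0},
])

```text
t: 2.7
position: [0.3613, -0.1909, 0.1965]
tool_rot: [3.095, 0.537, 0.0]
wrist_force: [0.8, 0.5, -0.9]
finger_gap: 0.0878
grip_force: 0.0
```

Call:
servo_tool([
  {"x": 0.2,"y": -0.22,"z": 0,"wx": 0,"wy": 0,"wz": 0},
  {"x": 0.4,"y": -0.43,"z": 0,"wx": 0,"wy": 0,"wz": 0},
  {"x": 0.6,"y": -0.65,"z": 0,"wx": 0,"wy": 0,"wz": 0},
  {"x": 0.8,"y": -0.87,"z": 0,"wx": 0,"wy": 0,"wz": 0},
  {"x": 0.92,"y": -1.0,"z": 0,"wx": 0,"wy": 0,"wz": 0},
  {"x": 0.92,"y": -1.0,"z": 0,"wx": 0,"wy": 0,"wz": 0},
  {"x": 0.92,"y": -1.0,"z": 0,"wx": 0,"wy": 0,"wz": 0},
  {"x": 0.92,"y": -1.0,"z": 0,"wx": 0,"wy": 0,"wz": 0},
])

```text
t: 3.5
position: [0.4401, -0.0028, 0.1963]
tool_rot: [3.095, 0.536, -0.001]
wrist_force: [-0.2, 0.2, -0.1]
finger_gap: 0.0878
grip_force: 0.0
```

Call:
servo_tool([
  {"x": 0.2,"y": -0.22,"z": 0,"wx": 0,"wy": 0,"wz": 0},
  {"x": 0.4,"y": -0.43,"z": 0,"wx": 0,"wy": 0,"wz": 0},
  {"x": 0.6,"y": -0.65,"z": 0,"wx": 0,"wy": 0,"wz": 0},
  {"x": 0.8,"y": -0.87,"z": 0,"wx": 0,"wy": 0,"wz": 0.02},
  {"x": 0.92,"y": -1.0,"z": 0,"wx": 0,"wy": 0,"wz": 0.05},
  {"x": 0.92,"y": -1.0,"z": 0,"wx": 0,"wy": 0,"wz": 0.078},
  {"x": 0.92,"y": -1.0,"z": 0,"wx": 0,"wy": 0,"wz": 0.078},
  {"x": 0.92,"y": -1.0,"z": 0,"wx": 0,"wy": 0,"wz": 0.078},
])

```text
t: 4.3
position: [0.5194, 0.1851, 0.1963]
tool_rot: [3.137, 0.158, -0.001]
wrist_force: [0.1, -0.1, -0.1]
finger_gap: 0.0876
grip_force: 0.0
```

```bash
python3 -c "
from mv import *
rel([.527,.202,.05],.10)"
```

```text
sgn 1 shift [ 0.0623 -0.1074  0.9754] turn [0.0001 0.0002 0.0001]
sgn -1 shift [ 0.0623 -0.1074  0.9754] turn [-0.0003  0.0002 -0.9999]
t 4.3 pos [0.5194 0.1851 0.1963] gap 0.08764569753614754 F [ 0.0912 -0.1392 -0.1025] 0.0 q [ 0.2172  0.2898  1.6153 -0.0003  1.2372  1.6877]
```

Call:
servo_tool([
  {"x": 0.03,"y": -0.06,"z": 0.1,"wx": 0,"wy": 0,"wz": 0},
  {"x": 0.062,"y": -0.107,"z": 0.3,"wx": 0,"wy": 0,"wz": 0},
  {"x": 0.062,"y": -0.107,"z": 0.5,"wx": 0,"wy": 0,"wz": 0},
  {"x": 0.062,"y": -0.107,"z": 0.7,"wx": 0,"wy": 0,"wz": 0},
  {"x": 0.062,"y": -0.107,"z": 0.85,"wx": 0,"wy": 0,"wz": 0},
  {"x": 0.062,"y": -0.107,"z": 0.95,"wx": 0,"wy": 0,"wz": 0},
  {"x": 0.062,"y": -0.107,"z": 0.975,"wx": 0,"wy": 0,"wz": 0},
  {"x": 0.062,"y": -0.107,"z": 0.975,"wx": 0,"wy": 0,"wz": 0},
])

```text
t: 5.1
position: [0.5265, 0.2031, 0.0493]
tool_rot: [3.138, 0.156, -0.003]
wrist_force: [0.4, -0.1, 0.2]
finger_gap: 0.0881
grip_force: 0.0
```

```bash
python3 - <<'E'
from mv import *
rel([.527,.202,.005],.10)
ims=[]
for n,(r0,r1,c0,c1),s in(("top",(185,290,135,190),5.7),("side",(130,215,190,275),5.7)):
    a=vision.capture(n)["img"][r0:r1,c0:c1,::-1]; a=cv2.convertScaleAbs(cv2.resize(a,None,fx=s,fy=s,interpolation=cv2.INTER_CUBIC),alpha=1.4); ims.append(a)
h=max(i.shape[0] for i in ims)
cv2.imwrite("pics/t3.png",np.hstack([np.pad(i,((0,h-i.shape[0]),(0,0),(0,0))) for i in ims]))
E
```

```text
sgn 1 shift [0.0029 0.0078 0.2955] turn [ 0.      0.0005 -0.0001]
sgn -1 shift [0.0029 0.0078 0.2955] turn [ 0.0009 -0.      0.9999]
t 5.1 pos [0.5265 0.2031 0.0493] gap 0.08806208921329049 F [ 0.4201 -0.1179  0.1728] 0.0 q [0.2457 0.4814 1.7378 0.0002 0.9241 1.7167]
```

View pics/t3.png

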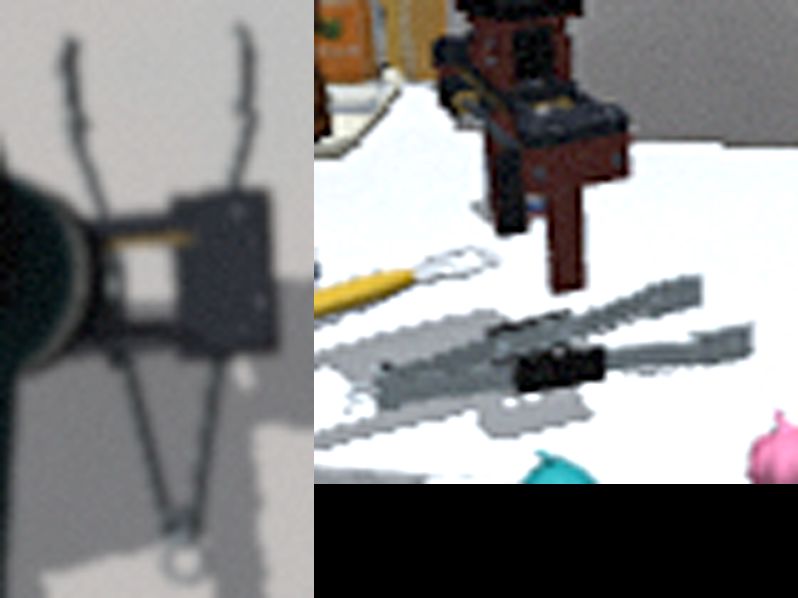

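Fingers straddle the grips as planned (side view: right finger at (567,290) above the black grip at (560,367)). Descend and close partway.

Call:
servo_tool([
  {"x": 0,"y": 0.008,"z": 0.06,"wx": 0,"wy": 0,"wz": 0},
  {"x": 0,"y": 0.008,"z": 0.12,"wx": 0,"wy": 0,"wz": 0},
  {"x": 0,"y": 0.008,"z": 0.18,"wx": 0,"wy": 0,"wz": 0},
  {"x": 0,"y": 0.008,"z": 0.23,"wx": 0,"wy": 0,"wz": 0},
  {"x": 0,"y": 0.008,"z": 0.27,"wx": 0,"wy": 0,"wz": 0},
  {"x": 0,"y": 0.008,"z": 0.295,"wx": 0,"wy": 0,"wz": 0},
  {"x": 0,"y": 0.008,"z": 0.295,"wx": 0,"wy": 0,"wz": 0},
  {"x": 0,"y": 0.008,"z": 0.295,"wx": 0,"wy": 0,"wz": 0},
])

```text
t: 6.0
position: [0.5274, 0.2024, 0.006]
tool_rot: [-3.138, -0.157, 0.0]
wrist_force: [1.1, 0.2, 0.2]
finger_gap: 0.0877
grip_force: 0.0
```

Call:
servo_tool([
  {"x": 0,"y": 0,"z": 0,"wx": 0,"wy": 0,"wz": 0},
  {"x": 0,"y": 0,"z": 0,"wx": 0,"wy": 0,"wz": 0},
  {"x": 0,"y": 0,"z": 0,"wx": 0,"wy": 0,"wz": 0},
  {"x": 0,"y": 0,"z": 0,"wx": 0,"wy": 0,"wz": 0},
  {"x": 0,"y": 0,"z": 0,"wx": 0,"wy": 0,"wz": 0},
  {"x": 0,"y": 0,"z": 0,"wx": 0,"wy": 0,"wz": 0},
  {"x": 0,"y": 0,"z": 0,"wx": 0,"wy": 0,"wz": 0},
  {"x": 0,"y": 0,"z": 0,"wx": 0,"wy": 0,"wz": 0},
], claw=100)

```text
t: 6.8
position: [0.5272, 0.2023, 0.006]
tool_rot: [-3.138, -0.157, 0.0]
wrist_force: [0.3, -0.6, -0.1]
finger_gap: 0.0535
grip_force: 0.0
```

Call:
servo_tool([
  {"x": 0,"y": 0,"z": 0,"wx": 0,"wy": 0,"wz": 0},
  {"x": 0,"y": 0,"z": 0,"wx": 0,"wy": 0,"wz": 0},
  {"x": 0,"y": 0,"z": 0,"wx": 0,"wy": 0,"wz": 0},
  {"x": 0,"y": 0,"z": 0,"wx": 0,"wy": 0,"wz": 0},
  {"x": 0,"y": 0,"z": 0,"wx": 0,"wy": 0,"wz": 0},
  {"x": 0,"y": 0,"z": 0,"wx": 0,"wy": 0,"wz": 0},
  {"x": 0,"y": 0,"z": 0,"wx": 0,"wy": 0,"wz": 0},
  {"x": 0,"y": 0,"z": 0,"wx": 0,"wy": 0,"wz": 0},
], claw=108)

```text
t: 7.6
position: [0.5273, 0.2023, 0.006]
tool_rot: [-3.138, -0.157, 0.0]
wrist_force: [-0.1, -0.8, -0.1]
finger_gap: 0.0504
grip_force: 0.0
```

```bash
python3 - <<'E'
from mv import *
ims=[]
for n,(r0,r1,c0,c1),s in(("top",(185,290,135,190),5.7),("side",(130,215,190,275),5.7)):
    a=vision.capture(n)["img"][r0:r1,c0:c1,::-1]; a=cv2.convertScaleAbs(cv2.resize(a,None,fx=s,fy=s,interpolation=cv2.INTER_CUBIC),alpha=1.4); ims.append(a)
h=max(i.shape[0] for i in ims)
cv2.imwrite("pics/t4.png",np.hstack([np.pad(i,((0,h-i.shape[0]),(0,0),(0,0))) for i in ims]))
for i in range(3): vision.capture("top");print(ctrl.get_obs()["grip_force"],ctrl.get_obs()["finger_gap"])
E
```

```text
0.0 0.05056277996551051
0.0 0.050671843092260874
0.0 0.050719531969184176
```

View pics/t4.png

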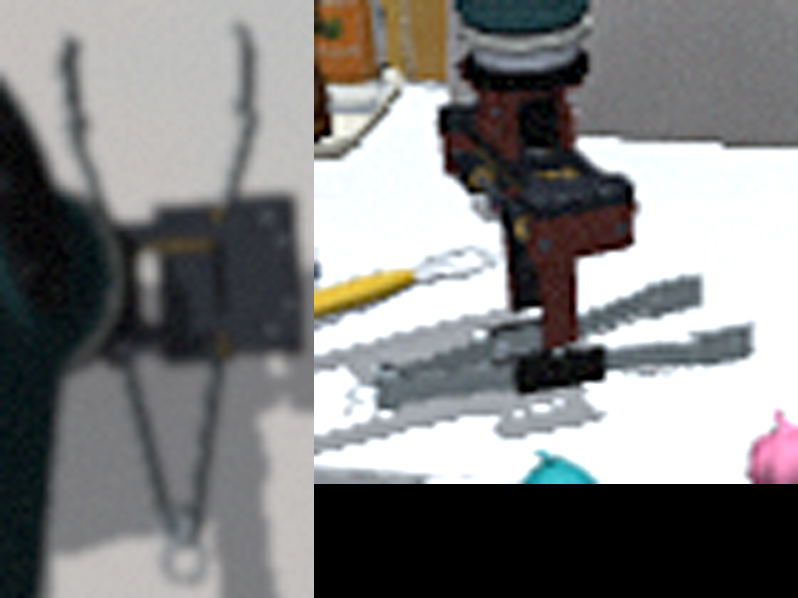

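```bash
python3 - <<'E'
from mv import *
s=vision.capture("side");t=vision.capture("top")
P=lambda p:(np.array(proj(s,np.array(p)))-[190,130])*5.7+[314,0]
y=np.array([-.1,.995,0])
for z,g,lab in((.0493,.044,"open hi"),(.006,.0254,"now")):
  for k in(0,.0135):
    print(lab,k,P(np.array([.527,.2025,z])-y*(g+k)),"left",P(np.array([.527,.2025,z])+y*(g+k)))
for Z in(0,.026):print("pad R outer",P([.528,.1735,Z]))
a=s["img"][165:225,195:270,::-1];cv2.imwrite("pics/t5.png",cv2.convertScaleAbs(cv2.resize(a,(750,600),interpolation=cv2.INTER_NEAREST),alpha=2.2))
E
```

```text
open hi 0 [566.6313 329.7076] left [516.0728 275.5421]
open hi 0.0135 [574.7621 338.4185] left [508.6719 267.6132]
now 0 [559.5209 379.8787] left [530.603  347.5699]
now 0.0135 [567.4359 388.7219] left [523.1403 339.2321]
pad R outer [559.2955 391.3209]
pad R outer [556.9488 354.3523]
```

View pics/t5.png

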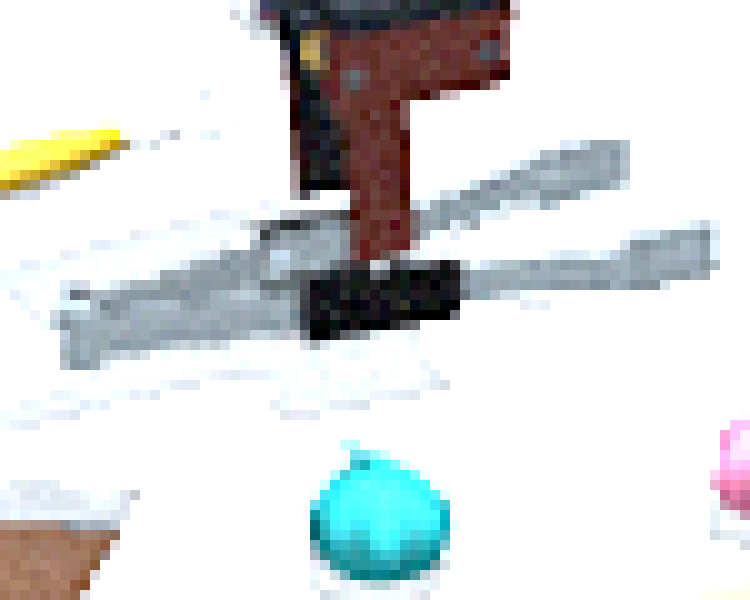

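The picture shows fingertips about 37–44 crop px (~27 mm) higher than the reported TCP implies. The right tip is at (380,258), just above the right grip at (380,300), while its sideways position agrees. So the fingers are still above the tongs, which explains the zero grip force. I'll reopen and descend carefully, watching the force.

Call:
servo_tool([
  {"x": 0,"y": 0,"z": 0,"wx": 0,"wy": 0,"wz": 0},
  {"x": 0,"y": 0,"z": 0,"wx": 0,"wy": 0,"wz": 0},
  {"x": 0,"y": 0,"z": 0,"wx": 0,"wy": 0,"wz": 0},
  {"x": 0,"y": 0,"z": 0,"wx": 0,"wy": 0,"wz": 0},
  {"x": 0,"y": 0,"z": 0.02,"wx": 0,"wy": 0,"wz": 0},
  {"x": 0,"y": 0,"z": 0.04,"wx": 0,"wy": 0,"wz": 0},
  {"x": 0,"y": 0,"z": 0.06,"wx": 0,"wy": 0,"wz": 0},
  {"x": 0,"y": 0,"z": 0.06,"wx": 0,"wy": 0,"wz": 0},
], claw=0)

```text
t: 8.75
position: [0.5268, 0.2022, -0.0036]
tool_rot: [3.138, 0.157, -0.002]
wrist_force: [0.1, -0.9, 0.6]
finger_gap: 0.0879
grip_force: 0.0
```

Call:
servo_tool([
  {"x": 0,"y": 0,"z": 0.015,"wx": 0,"wy": 0,"wz": 0},
  {"x": 0,"y": 0,"z": 0.03,"wx": 0,"wy": 0,"wz": 0},
  {"x": 0,"y": 0,"z": 0.045,"wx": 0,"wy": 0,"wz": 0},
  {"x": 0,"y": 0,"z": 0.06,"wx": 0,"wy": 0,"wz": 0},
  {"x": 0,"y": 0,"z": 0.075,"wx": 0,"wy": 0,"wz": 0},
  {"x": 0,"y": 0,"z": 0.09,"wx": 0,"wy": 0,"wz": 0},
  {"x": 0,"y": 0,"z": 0.09,"wx": 0,"wy": 0,"wz": 0},
  {"x": 0,"y": 0,"z": 0.09,"wx": 0,"wy": 0,"wz": 0},
])

```text
t: 9.55
position: [0.5272, 0.2023, -0.0166]
tool_rot: [-3.138, -0.157, 0.0]
wrist_force: [-0.0, -0.1, 0.0]
finger_gap: 0.0878
grip_force: 0.0
```

```bash
python3 - <<'E'
from mv import *
s=vision.capture("side")
a=s["img"][165:225,195:270,::-1];cv2.imwrite("pics/t6.png",cv2.convertScaleAbs(cv2.resize(a,(750,600),interpolation=cv2.INTER_NEAREST),alpha=2.2))
o=ctrl.get_obs();print(o["wrist_force"],o["position"])
E
```

```text
[-0.5089  0.7264 -0.3907] [ 0.5273  0.2024 -0.0165]
```

View pics/t6.png

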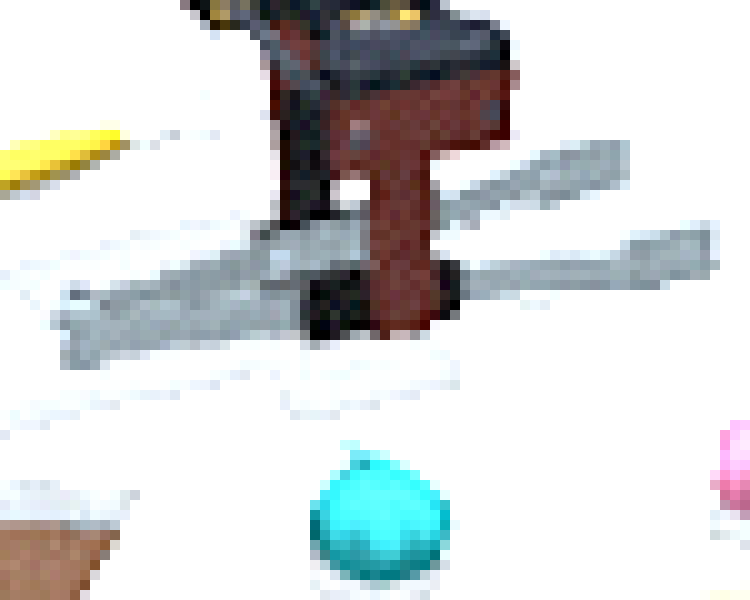

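The right finger now stands outside the right grip with its tip at (400,330), about 12–14 mm above the worktop. I'll go 8 mm further down and close partway.

Call:
servo_tool([
  {"x": 0,"y": 0,"z": 0.01,"wx": 0,"wy": 0,"wz": 0},
  {"x": 0,"y": 0,"z": 0.02,"wx": 0,"wy": 0,"wz": 0},
  {"x": 0,"y": 0,"z": 0.03,"wx": 0,"wy": 0,"wz": 0},
  {"x": 0,"y": 0,"z": 0.04,"wx": 0,"wy": 0,"wz": 0},
  {"x": 0,"y": 0,"z": 0.05,"wx": 0,"wy": 0,"wz": 0},
  {"x": 0,"y": 0,"z": 0.055,"wx": 0,"wy": 0,"wz": 0},
  {"x": 0,"y": 0,"z": 0.055,"wx": 0,"wy": 0,"wz": 0},
  {"x": 0,"y": 0,"z": 0.055,"wx": 0,"wy": 0,"wz": 0},
])

```text
t: 10.4
position: [0.5273, 0.2024, -0.0248]
tool_rot: [-3.138, -0.157, 0.0]
wrist_force: [-0.2, -0.7, 0.9]
finger_gap: 0.0879
grip_force: 0.0
```

Call:
servo_tool([
  {"x": 0,"y": 0,"z": 0,"wx": 0,"wy": 0,"wz": 0},
  {"x": 0,"y": 0,"z": 0,"wx": 0,"wy": 0,"wz": 0},
  {"x": 0,"y": 0,"z": 0,"wx": 0,"wy": 0,"wz": 0},
  {"x": 0,"y": 0,"z": 0,"wx": 0,"wy": 0,"wz": 0},
  {"x": 0,"y": 0,"z": 0,"wx": 0,"wy": 0,"wz": 0},
  {"x": 0,"y": 0,"z": 0,"wx": 0,"wy": 0,"wz": 0},
  {"x": 0,"y": 0,"z": 0,"wx": 0,"wy": 0,"wz": 0},
  {"x": 0,"y": 0,"z": 0,"wx": 0,"wy": 0,"wz": 0},
], claw=100)

```text
t: 11.2
position: [0.5274, 0.2024, -0.0247]
tool_rot: [-3.138, -0.157, -0.0]
wrist_force: [-0.2, -0.0, 0.2]
finger_gap: 0.0535
grip_force: 4.3
```

Grips are held at 4.3 N without closing the tongs much. Lift.

Call:
servo_tool([
  {"x": 0,"y": 0,"z": -0.03,"wx": 0,"wy": 0,"wz": 0},
  {"x": 0,"y": 0,"z": -0.08,"wx": 0,"wy": 0,"wz": 0},
  {"x": 0,"y": 0,"z": -0.18,"wx": 0,"wy": 0,"wz": 0},
  {"x": 0,"y": 0,"z": -0.32,"wx": 0,"wy": 0,"wz": 0},
  {"x": 0,"y": 0,"z": -0.48,"wx": 0,"wy": 0,"wz": 0},
  {"x": 0,"y": 0,"z": -0.64,"wx": 0,"wy": 0,"wz": 0},
  {"x": 0,"y": 0,"z": -0.74,"wx": 0,"wy": 0,"wz": 0},
  {"x": 0,"y": 0,"z": -0.8,"wx": 0,"wy": 0,"wz": 0},
])

```text
t: 12.0
position: [0.528, 0.2025, 0.0973]
tool_rot: [-3.137, -0.157, -0.004]
wrist_force: [0.3, 0.5, -1.1]
finger_gap: 0.0538
grip_force: 3.9
```

```bash
python3 - <<'E'
from mv import *
s=vision.capture("side")
a=s["img"][130:250,180:330,::-1];cv2.imwrite("pics/t7.png",cv2.convertScaleAbs(cv2.resize(a,(750,600),interpolation=cv2.INTER_NEAREST),alpha=1.7))
o=ctrl.get_obs();print(o["grip_force"],o["finger_gap"])
rel([.4815,-.1425,.095],.10)
P=lambda p:(np.array(proj(s,np.array(p)))-[180,130])*5
for dz in(0,.10,.11,.12,.13): print(dz,"jaw R tip",P([.527+.127-.0+.0035,.2023+.0127-.036,.013+dz]),"hinge",P([.4225,.192,.013+dz]))
E
```

```text
3.872382268309593 0.053381541955471644
sgn 1 shift [-0.5409  2.2585  0.016 ] turn [-0.0002 -0.0011 -0.0001]
sgn -1 shift [-0.5409  2.2585  0.016 ] turn [-0.0017  0.0003  0.9999]
t 12.05 pos [0.5285 0.2027 0.0979] gap 0.053381541955471644 F [ 0.4897  0.478  -0.4381] 3.872382268309593 q [0.2441 0.4162 1.6973 0.0002 1.0246 1.715 ]
0 jaw R tip [433.1305 294.1369] hinge [112.6834 341.0874]
0.1 jaw R tip [430.0201 168.1533] hinge [ 99.9607 211.7857]
0.11 jaw R tip [429.6993 155.158 ] hinge [ 98.6468 198.4328]
0.12 jaw R tip [429.3766 142.0879] hinge [ 97.3251 185.0003]
0.13 jaw R tip [429.052  128.9426] hinge [ 95.9955 171.4875]
```

View pics/t7.png

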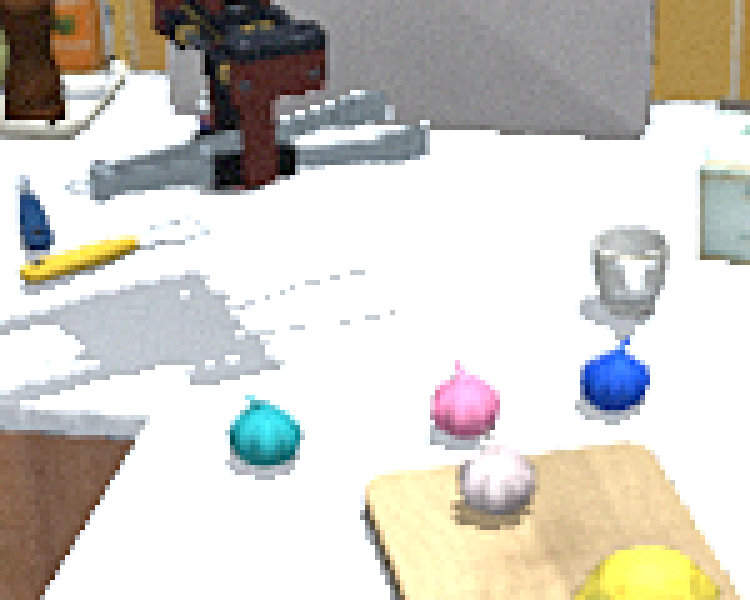

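The tongs are held level about 0.12 m up: hinge at (103,180), jaw tip at (425,140), matching a 0.122 m lift. Now move over to the bulb.

Call:
servo_tool([
  {"x": -0.02,"y": 0.06,"z": 0,"wx": 0,"wy": 0,"wz": 0},
  {"x": -0.05,"y": 0.16,"z": 0,"wx": 0,"wy": 0,"wz": 0},
  {"x": -0.09,"y": 0.3,"z": 0,"wx": 0,"wy": 0,"wz": 0},
  {"x": -0.13,"y": 0.46,"z": 0,"wx": 0,"wy": 0,"wz": 0},
  {"x": -0.17,"y": 0.62,"z": 0,"wx": 0,"wy": 0,"wz": 0},
  {"x": -0.2,"y": 0.75,"z": 0,"wx": 0,"wy": 0,"wz": 0},
  {"x": -0.22,"y": 0.84,"z": 0,"wx": 0,"wy": 0,"wz": 0},
  {"x": -0.24,"y": 0.9,"z": 0,"wx": 0,"wy": 0,"wz": 0},
])

```text
t: 12.85
position: [0.5039, 0.0628, 0.0945]
tool_rot: [-3.138, -0.155, 0.003]
wrist_force: [-0.2, 0.3, -1.8]
finger_gap: 0.0538
grip_force: 3.9
```

Call:
servo_tool([
  {"x": -0.02,"y": 0.06,"z": 0,"wx": 0,"wy": 0,"wz": 0},
  {"x": -0.05,"y": 0.16,"z": 0,"wx": 0,"wy": 0,"wz": 0},
  {"x": -0.09,"y": 0.3,"z": 0,"wx": 0,"wy": 0,"wz": 0},
  {"x": -0.13,"y": 0.46,"z": 0,"wx": 0,"wy": 0,"wz": 0},
  {"x": -0.17,"y": 0.62,"z": 0,"wx": 0,"wy": 0,"wz": 0},
  {"x": -0.2,"y": 0.75,"z": 0,"wx": 0,"wy": 0,"wz": 0},
  {"x": -0.22,"y": 0.84,"z": 0,"wx": 0,"wy": 0,"wz": 0},
  {"x": -0.24,"y": 0.9,"z": 0,"wx": 0,"wy": 0,"wz": 0},
])

```text
t: 13.65
position: [0.4825, -0.0743, 0.0952]
tool_rot: [-3.138, -0.156, -0.0]
wrist_force: [0.2, 0.5, -1.0]
finger_gap: 0.0536
grip_force: 3.9
```

Call:
servo_tool([
  {"x": -0.01,"y": 0.05,"z": 0,"wx": 0,"wy": 0,"wz": 0},
  {"x": -0.02,"y": 0.13,"z": 0,"wx": 0,"wy": 0,"wz": 0},
  {"x": -0.03,"y": 0.24,"z": 0,"wx": 0,"wy": 0,"wz": 0},
  {"x": -0.04,"y": 0.34,"z": 0,"wx": 0,"wy": 0,"wz": 0},
  {"x": -0.05,"y": 0.42,"z": 0,"wx": 0,"wy": 0,"wz": 0},
  {"x": -0.06,"y": 0.46,"z": 0,"wx": 0,"wy": 0,"wz": 0},
  {"x": -0.06,"y": 0.46,"z": 0,"wx": 0,"wy": 0,"wz": 0},
  {"x": -0.06,"y": 0.46,"z": 0,"wx": 0,"wy": 0,"wz": 0},
])

```text
t: 14.45
position: [0.4802, -0.1428, 0.0951]
tool_rot: [-3.137, -0.156, 0.001]
wrist_force: [-0.0, 0.1, -2.2]
finger_gap: 0.0538
grip_force: 3.9
```

```bash
python3 - <<'E'
from mv import *
t=vision.capture("top");s=vision.capture("side")
rel([.4815,-.1425,.006],.10)
for z in(.026,.013): print(z)
a=cv2.resize(t["img"][170:260,255:330,::-1],(500,600),interpolation=cv2.INTER_CUBIC)
b=cv2.resize(s["img"][165:255,245:290,::-1],(300,600),interpolation=cv2.INTER_CUBIC)
cv2.imwrite("pics/t8.png",cv2.convertScaleAbs(np.hstack([a,b]),alpha=1.5))
g=[.5861,-.132]
def pt(P):return (np.array(proj(t,np.array(P)))-[255,170])*6.667
def ps(P):return (np.array(proj(s,np.array(P)))-[245,165])*6.667+[500,0]
print("garlic",pt([*g,.047]),ps([*g,.047]))
o=ctrl.get_obs()["position"];u=np.array([.995,.1,0]);v=np.array([-.1,.995,0]);p=np.array([o[0],o[1],o[2]+.038])
for sg in(1,-1):
  q=p+.128*u+sg*.036*v; print("tip",sg,pt(q),ps(q))
E
```

```text
sgn 1 shift [0.0086 0.0009 0.5943] turn [-0.0002  0.0001  0.    ]
sgn -1 shift [0.0086 0.0009 0.5943] turn [-0.0001 -0.0002 -1.    ]
t 14.55 pos [ 0.4802 -0.1425  0.0951] gap 0.05340327629778496 F [-0.0606 -0.0267 -0.4489] 3.8725845515727997 q [-0.4267  0.3412  1.8374  0.0003  0.9636  1.0438]
0.026
0.013
garlic [244.4112 309.3914] [718.8665 400.3586]
tip 1 [144.942  237.7374] [724.5696 190.1115]
tip -1 [345.4561 222.0562] [797.3991 256.6946]
```

View pics/t8.png

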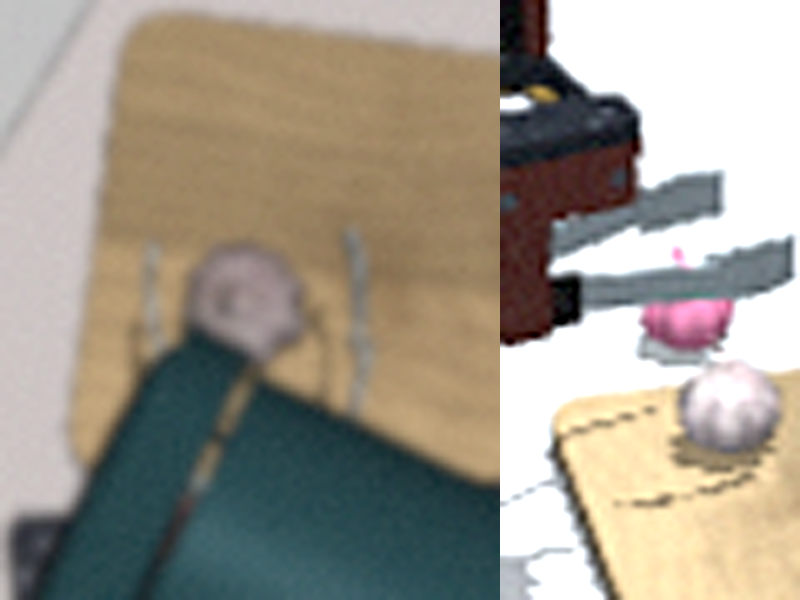

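Tips show at (150,243) and (350,230) as predicted, straddling the bulb at (246,301). In the side crop the bulb is at (729,410), so it lies about 4 mm further in x. I'll descend with a 6 mm forward shift.

Call:
servo_tool([
  {"x": 0.02,"y": 0,"z": 0.04,"wx": 0,"wy": 0,"wz": 0},
  {"x": 0.04,"y": 0,"z": 0.12,"wx": 0,"wy": 0,"wz": 0},
  {"x": 0.04,"y": 0,"z": 0.22,"wx": 0,"wy": 0,"wz": 0},
  {"x": 0.04,"y": 0,"z": 0.32,"wx": 0,"wy": 0,"wz": 0},
  {"x": 0.04,"y": 0,"z": 0.42,"wx": 0,"wy": 0,"wz": 0},
  {"x": 0.04,"y": 0,"z": 0.52,"wx": 0,"wy": 0,"wz": 0},
  {"x": 0.04,"y": 0,"z": 0.58,"wx": 0,"wy": 0,"wz": 0},
  {"x": 0.04,"y": 0,"z": 0.59,"wx": 0,"wy": 0,"wz": 0},
])

```text
t: 15.35
position: [0.4854, -0.1418, 0.0051]
tool_rot: [-3.136, -0.157, 0.004]
wrist_force: [-0.5, 0.3, -1.2]
finger_gap: 0.0534
grip_force: 3.9
```

```bash
python3 - <<'E'
from mv import *
t=vision.capture("top");s=vision.capture("side")
o=ctrl.get_obs();print(o["position"],o["wrist_force"],o["grip_force"],o["finger_gap"])
a=cv2.resize(t["img"][170:260,255:330,::-1],(500,600),interpolation=cv2.INTER_CUBIC)
b=cv2.resize(s["img"][165:255,245:290,::-1],(300,600),interpolation=cv2.INTER_CUBIC)
cv2.imwrite("pics/t9.png",cv2.convertScaleAbs(np.hstack([a,b]),alpha=1.5))
E
```

```text
[ 0.4863 -0.1422  0.0063] [ 0.2236  0.4505 -1.4105] 3.872261121869087 0.05324092534951719
```

View pics/t9.png

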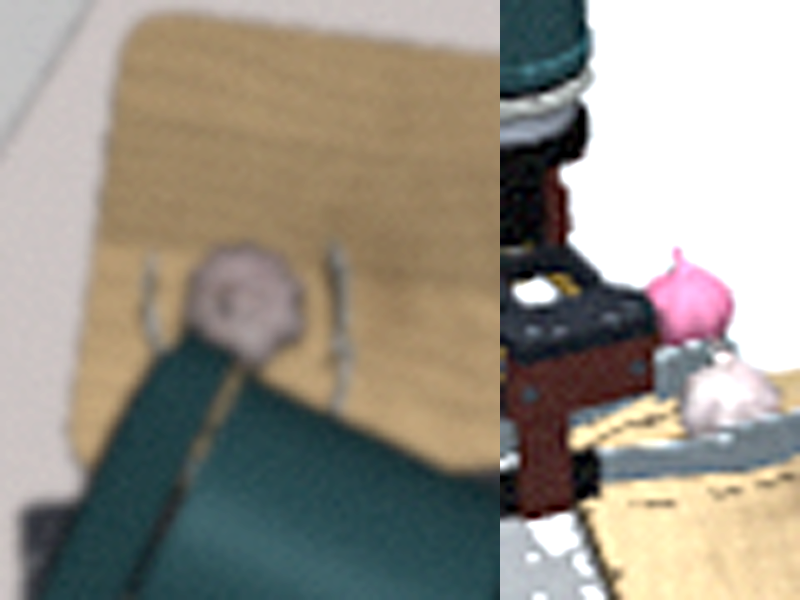

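The jaws straddle the bulb, (150,300) and (338,300) with the bulb at (246,300), and nothing is touching. Close.

Call:
servo_tool([
  {"x": 0,"y": 0,"z": 0,"wx": 0,"wy": 0,"wz": 0},
  {"x": 0,"y": 0,"z": 0,"wx": 0,"wy": 0,"wz": 0},
  {"x": 0,"y": 0,"z": 0,"wx": 0,"wy": 0,"wz": 0},
  {"x": 0,"y": 0,"z": 0,"wx": 0,"wy": 0,"wz": 0},
  {"x": 0,"y": 0,"z": 0,"wx": 0,"wy": 0,"wz": 0},
  {"x": 0,"y": 0,"z": 0,"wx": 0,"wy": 0,"wz": 0},
  {"x": 0,"y": 0,"z": 0,"wx": 0,"wy": 0,"wz": 0},
  {"x": 0,"y": 0,"z": 0,"wx": 0,"wy": 0,"wz": 0},
], claw=128)

```text
t: 16.25
position: [0.4864, -0.1425, 0.0067]
tool_rot: [-3.138, -0.157, 0.0]
wrist_force: [-0.4, 0.1, -1.5]
finger_gap: 0.0438
grip_force: 4.9
```

Call:
servo_tool([
  {"x": 0,"y": 0,"z": 0,"wx": 0,"wy": 0,"wz": 0},
  {"x": 0,"y": 0,"z": 0,"wx": 0,"wy": 0,"wz": 0},
  {"x": 0,"y": 0,"z": 0,"wx": 0,"wy": 0,"wz": 0},
  {"x": 0,"y": 0,"z": 0,"wx": 0,"wy": 0,"wz": 0},
  {"x": 0,"y": 0,"z": 0,"wx": 0,"wy": 0,"wz": 0},
  {"x": 0,"y": 0,"z": 0,"wx": 0,"wy": 0,"wz": 0},
  {"x": 0,"y": 0,"z": 0,"wx": 0,"wy": 0,"wz": 0},
  {"x": 0,"y": 0,"z": 0,"wx": 0,"wy": 0,"wz": 0},
], claw=160)

```text
t: 17.05
position: [0.4864, -0.1424, 0.0067]
tool_rot: [-3.138, -0.157, 0.0]
wrist_force: [0.0, -1.0, -1.4]
finger_gap: 0.0405
grip_force: 30.0
```

Stopped on the bulb at a 40.5 mm gap with 30 N. Lift slowly.

Call:
servo_tool([
  {"x": 0,"y": 0,"z": -0.01,"wx": 0,"wy": 0,"wz": 0},
  {"x": 0,"y": 0,"z": -0.04,"wx": 0,"wy": 0,"wz": 0},
  {"x": 0,"y": 0,"z": -0.08,"wx": 0,"wy": 0,"wz": 0},
  {"x": 0,"y": 0,"z": -0.13,"wx": 0,"wy": 0,"wz": 0},
  {"x": 0,"y": 0,"z": -0.18,"wx": 0,"wy": 0,"wz": 0},
  {"x": 0,"y": 0,"z": -0.23,"wx": 0,"wy": 0,"wz": 0},
  {"x": 0,"y": 0,"z": -0.28,"wx": 0,"wy": 0,"wz": 0},
  {"x": 0,"y": 0,"z": -0.33,"wx": 0,"wy": 0,"wz": 0},
])

```text
t: 17.85
position: [0.4865, -0.1425, 0.057]
tool_rot: [3.138, 0.157, 0.0]
wrist_force: [-0.2, 0.2, -1.5]
finger_gap: 0.0403
grip_force: 30.0
```

Call:
servo_tool([
  {"x": 0,"y": 0,"z": -0.05,"wx": 0,"wy": 0,"wz": 0},
  {"x": 0,"y": 0,"z": -0.1,"wx": 0,"wy": 0,"wz": 0},
  {"x": 0,"y": 0,"z": -0.16,"wx": 0,"wy": 0,"wz": 0},
  {"x": 0,"y": 0,"z": -0.22,"wx": 0,"wy": 0,"wz": 0},
  {"x": 0,"y": 0,"z": -0.27,"wx": 0,"wy": 0,"wz": 0},
  {"x": 0,"y": 0,"z": -0.31,"wx": 0,"wy": 0,"wz": 0},
  {"x": 0,"y": 0,"z": -0.34,"wx": 0,"wy": 0,"wz": 0},
  {"x": 0,"y": 0,"z": -0.35,"wx": 0,"wy": 0,"wz": 0},
])

```text
t: 18.65
position: [0.4866, -0.1426, 0.1092]
tool_rot: [3.138, 0.157, 0.001]
wrist_force: [-0.5, -0.4, -1.5]
finger_gap: 0.0401
grip_force: 30.0
```

Call:
servo_tool([
  {"x": 0,"y": 0,"z": 0,"wx": 0,"wy": 0,"wz": 0},
  {"x": 0,"y": 0,"z": 0,"wx": 0,"wy": 0,"wz": 0},
  {"x": 0,"y": 0,"z": 0,"wx": 0,"wy": 0,"wz": 0},
  {"x": 0,"y": 0,"z": 0,"wx": 0,"wy": 0,"wz": 0},
  {"x": 0,"y": 0,"z": 0,"wx": 0,"wy": 0,"wz": 0},
  {"x": 0,"y": 0,"z": 0,"wx": 0,"wy": 0,"wz": 0},
  {"x": 0,"y": 0,"z": 0,"wx": 0,"wy": 0,"wz": 0},
  {"x": 0,"y": 0,"z": 0,"wx": 0,"wy": 0,"wz": 0},
])

```text
t: 19.45
position: [0.4864, -0.1425, 0.1087]
tool_rot: [-3.138, -0.157, 0.0]
wrist_force: [-0.6, 1.4, -1.5]
finger_gap: 0.0403
grip_force: 30.0
```

```bash
python3 - <<'E'
from mv import *
s=vision.capture("side")
b=cv2.resize(s["img"][130:250,230:330,::-1],(500,600),interpolation=cv2.INTER_CUBIC)
cv2.imwrite("pics/t10.png",cv2.convertScaleAbs(b,alpha=1.5))
for h in(.047,.112,.147): print(h,(np.array(proj(s,[.589,-.132,h]))-[230,130])*5)
E
```

```text
0.047 [243.6102 474.3616]
0.112 [242.5359 380.4832]
0.147 [241.9375 328.1865]
```

View pics/t10.png

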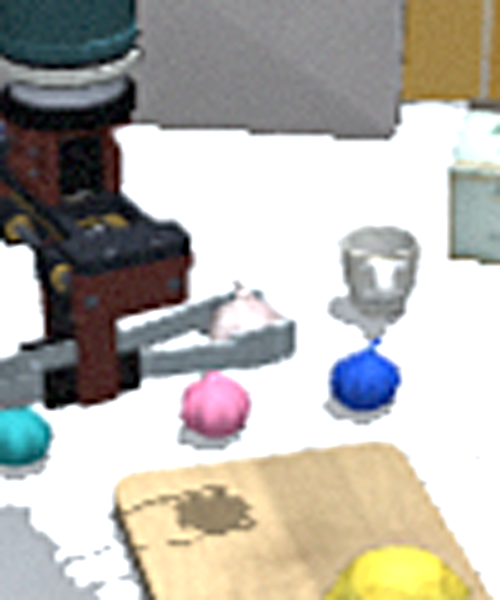

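The bulb is up in the jaws at (240,320), matching a centre height of about 0.147 m, and nothing of the gripper is near it. Handing in.

```bash
python3 -c "
from plant import ctrl
print(ctrl.job_done())"
```

```text
the job is handed in; nothing more can be done
None
```

The job is handed in with the garlic bulb held in the tongs about 10 cm above the board; the gripper never came near it, the lemon, salt pot and mug were left alone, and the hand-in returned no verdict.

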